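# Trace the specimen chamber's seam, then hold its lid open

## Task

Take the flat pick from its rest and run its tip slowly (a few centimetres a second at most) along the seam in the corner under the specimen chamber's overhanging lid, from the end nearest the robot to the far end, within a few millimetres of wall and lid and without raising the lid, to check that the seam is clear. Then lift the lid with the pick's blade alone and hold it still at 40 degrees, clear of the chamber, so that the side lamp can light the specimen. The program finishes while holding: the pick stays gripped and carries the lid; leave everything else on the table where it is.

Things in the scene. Friction and masses are not known exactly. Their poses are not given: they have to be found in the camera images.
- tub: aluminium specimen chamber: fixed open box 140 (x) x 170 (y), 5 mm walls up to z = 95 mm, on a black base plate 220 x 210 x 12. Origin: underside centre of the plate, on the table. +z up; -x is the side where the lid overhangs (faces the robot's right, world -y, +/- 20 degrees), outer wall face there at x = -70 mm; +y points roughly toward the robot
- lid (a joint): angle of the flat grey lid, rad: 0 shut, grows as it lifts, stop at 1.25. No spring or catch; about 0.2 kg, falls shut from any angle. 165 mm from hinge to free edge, 180 wide, 6 thick. Shut: underside 97 mm above the table, overhanging the lip-side wall by 25 mm. Hinge axis along tub y at tub x = +70, z = 97 mm; the tub -x edge rises
- lid_hinge (a point): point on the hinge axis of the lid, middle of its length, at the level of the lid's underside; the axes turn with the lid
- lid_edge (a point): middle of the lid's free (lip) edge, mid-thickness: 165 mm from the hinge
- pick: flat pick: black handle 115 long, 14 wide, 18 high, then a steel blade 70 long, 10 wide, 5 thick in line with it; 60 g. Origin: in the handle at mid-height, 65 mm from its rear end, near the centre of mass (grip here). +x along the blade to the tip, +z up. Starts level in its rest, origin 49 mm above the table, blade to the robot's left (world +y, +/- 23 degrees)
- pick_tip (a point): centre of the blade's end face, 120 mm ahead of the pick's origin
- rest: fixed grey rest under the pick: base 140 x 60 x 6 mm, two notched uprights (8 thick, 30 wide, 49 mm tall) 45 mm either side of its centre along x; the handle lies in the notches and lifts straight up. Origin: underside centre, directly below the pick's origin; x along the pick
- seam0 (a point): point on the seam path, in the corner under the lid's lip: 6 mm out from the outer face of the lip-side wall, 8 mm below the shut lid's underside (89 mm above the table). The end nearest the robot, 60 mm along tub +y from the middle
- seam1 (a point): point on the seam path, in the corner under the lid's lip: 6 mm out from the outer face of the lip-side wall, 8 mm below the shut lid's underside (89 mm above the table). 30 mm farther from the robot than seam0
- seam2 (a point): point on the seam path, in the corner under the lid's lip: 6 mm out from the outer face of the lip-side wall, 8 mm below the shut lid's underside (89 mm above the table). the middle of the path
- seam3 (a point): point on the seam path, in the corner under the lid's lip: 6 mm out from the outer face of the lip-side wall, 8 mm below the shut lid's underside (89 mm above the table). 30 mm beyond the middle
- seam4 (a point): point on the seam path, in the corner under the lid's lip: 6 mm out from the outer face of the lip-side wall, 8 mm below the shut lid's underside (89 mm above the table). the far end, 60 mm along tub -y from the middle
- slide_tray: open white tray of glass slides, 100 x 60 x 30 mm; it and the pick's rest swap places from run to run; origin at the centre of its underside; a bystander, leave it where it is
- coupon: bare steel coupon lying flat, 80 x 40 x 6 mm; origin at the centre of its underside; a bystander, leave it where it is
- jar: small glass jar, 44 diameter, 55 tall mm; origin at the centre of its underside; a bystander, leave it where it is
- dish: shallow clear dish, 84 across, 16 tall mm; origin at the centre of its underside; a bystander, leave it where it is
- tweezers: steel tweezers lying flat, 120 long mm; origin at the centre of its underside; a bystander, leave it where it is
- marker: white marker pen lying flat, 120 long mm; origin at the centre of its underside; a bystander, leave it where it is
- loupe: black hand loupe, 38 diameter, 38 tall mm, standing; origin at the centre of its underside; a bystander, leave it where it is
Things that resemble listed ones, but are neither listed nor needed, are in the scene too. Several things have the shape of the pick; the one meant has the colours described above.

How it is judged (in metres and radians):
On the way, in this order (a step that is already met when the one before it is completed fails the run):
1. the pick's tip is at the near end of the seam with the lid still down (distance between pick_tip and seam0 below 0.012 m and value of joint lid below 0.1 rad), for 0.1 s.
2. the tip has followed the seam 30 mm along, the lid still down (distance between pick_tip and seam1 below 0.012 m and value of joint lid below 0.1 rad), for 0.1 s.
3. the tip has followed the seam 60 mm along, the lid still down (distance between pick_tip and seam2 below 0.012 m and value of joint lid below 0.1 rad), for 0.1 s.
4. the tip has followed the seam 90 mm along, the lid still down (distance between pick_tip and seam3 below 0.012 m and value of joint lid below 0.1 rad), for 0.1 s.
5. the tip has reached the far end of the seam, the lid still down (distance between pick_tip and seam4 below 0.012 m and value of joint lid below 0.1 rad), for 0.1 s.
At the end, for the whole second after the job is handed in: The lid is still (under 0.05 rad/s) at 40 +/- 6 degrees, resting on the pick (over 0.3 N), which the fingers grip (over 3 N) over 90 mm up; the hand does not touch the lid, the pick touches neither tub nor rest, nothing else props the lid, bystanders are within 30 mm of their starts (value of joint lid between 0.593 and 0.803 rad and velocity of joint lid between -0.05 and 0.05 rad/s and contact force between pick and lid above 0.3 N and contact force between the fingers and pick above 3 N and contact force between each of the arm, the fingers and lid below 0.2 N and contact force between pick and tub below 0.2 N and contact force between pick and rest below 0.2 N and height (world z) of pick above 0.09 m and contact force between lid and slide_tray below 0.2 N and contact force between lid and coupon below 0.2 N and contact force between lid and jar below 0.2 N and contact force between lid and dish below 0.2 N and contact force between lid and tweezers below 0.2 N and contact force between lid and marker below 0.2 N and contact force between lid and loupe below 0.2 N and distance of each of slide_tray, coupon, jar, dish, tweezers, marker, loupe from where it was at the start of the episode below 0.03 m); the arm keeps its last pose, push and grip.
It fails at once if the pick moves faster than 0.10 m/s while its tip is within 20 mm of a seam point ((distance between pick_tip and seam0 below 0.02 m or distance between pick_tip and seam1 below 0.02 m or distance between pick_tip and seam2 below 0.02 m or distance between pick_tip and seam3 below 0.02 m or distance between pick_tip and seam4 below 0.02 m) and linear speed of pick above 0.1 m/s).
It fails at once if the hand or fingers push the lid (over 2 N) instead of the pick (contact force between any of the fingers, the arm and lid above 2 N).
It fails at once if a bystander is moved more than 30 mm (distance of any of slide_tray, coupon, jar, dish, tweezers, marker, loupe from where it was at the start of the episode above 0.03 m).
It also fails if it takes over 58 s, if anything falls off the work surface, if the arm or the gripper's body presses on something with over 40 N, if the wrist force passes 120 N, or if a joint passes its speed limit or range.

## Robot

A 7-joint arm with a two-finger parallel gripper is mounted at the origin on the work surface. World frame = base frame: x ahead of the robot, y to its left, z up, the work surface at z = 0. Lengths are in mm, angles in rad, forces in N, time in s.
With the tool pointing down it reaches from about 400 to 900 mm from the base axis. Payload 5.6 kg.
Tool frame: the origin (TCP) lies midway between the tips of the shut fingers; the grasp point (between the pads) lies 19 mm behind it; x points along the fingers, y is the direction in which the jaws open and shut, and the axes are right-handed (so a half turn about x gives the same grasp; the last joint's range is limited). The gripper opens to 92 mm and grips with 3 to 60 N. Pads are 20 mm wide; open, the fingers measure 128 mm over their backs; the gripper's body (75 mm by 189 mm) begins 69 mm behind the grasp point.
Start: joints at [-1.283, 0.468, -0.012, 1.603, 0.006, 1.071, -0.056], TCP at [211.162, 614.752, 188.992] pointing down, gripper open.
Joint ranges: [-2.53, 2.53], [-0.31, 2.02], [-1.57, 1.55], [0.28, 2.44], [-1.29, 4.43], [0.15, 1.84], [-2.92, 2.92]. Speed limits (rad/s): [2.57, 2.57, 3.14, 3.14, 3.14, 3.14, 3.14].

## Interface

Orientations are given as a rotation vector (axis times angle).
In Python, from cell import robot, grip, kin, viewer gives the robot as it stands. Calls block until the motion is done:
- robot.movep(position, orientation): joint-space move of the TCP to a pose.
- robot.servo_line(position, feed=150, rotation=None): straight line of the TCP; rotation=None keeps the orientation; feed is the mean speed in mm/s.
- robot.goto_joints(angles): joint-space move.
- grip(opening, newtons=None): opening from 0.0 (shut) to 1.0 (fully open); newtons is the grip in N (None keeps the last); returns when the fingers have stopped.
- robot.hold(seconds).
- kin.ik(position, orientation): joint angles nearest the present ones, or None.
- robot.observe(): the state.
- viewer.read_camera(name): name is "side" or "top"; returns the picture (400x640x3 uint8, red, green, blue); there is no depth.
- viewer.camera_info(name): a dict with "camera_matrix" (3x3 intrinsics, pixels), "k1" (the pictures are not rectified: a ray, as slopes to the right and down, at radius r is drawn at 1 + k1 r^2 times it, then the intrinsics apply), "R" (3x3) and "t" (3): a world point X has camera coordinates R X + t. Camera axes: x right, y down, z forward; pixel columns grow to the right and rows downward; lengths in mm; the calibration is good to about 2 mm. A picture is of the moment at which its call begins. camera_info takes no time and is no camera call.
A pose or a line that the arm cannot do raises robot.IKError and nothing moves.
- robot.job_done(): hands the job in, once; it reports no verdict.
Trained networks look in the newest picture that a camera, given by its name, has taken for a name from the list of things; names that differ only in an ending like _2 or _b are one class to them, and where a whole thing is asked for, a point or a joint stands for the part that bears it (a point fixed in the world has none). Each returns a list of dicts, best first, with "confidence" (0 to 1); they miss things now and then, are a little off and sometimes report something else, mostly with a low value. They report only what shows in the picture. A call takes as long as a camera call. They do not tell look-alikes from the thing itself.
- viewer.silhouettes(name, camera): "mask" (400x640 bool, what is visible of it).
- viewer.pinpoint(name, camera): "at" ([x, y, z] in mm, in the coordinates of the camera as it stood for that picture, good to about 4 mm: a listed point, or the origin of a listed thing).
The state is a dict: "t": time; "joints": joint angles; "joint_velocities": joint speeds; "joint_torque": joint torques, N m; "tcp_pos": TCP position; "tcp_rot": TCP orientation; "contact_force": force on the tool from outside, world axes, zero at the start; "wrist_torque": the same for the moment, N m; "grip_width": opening from 0.0 (shut) to 1.0 (fully open).
Only numpy, scipy, OpenCV 4.12 (cv2) and the standard library are available. Lean on these libraries where they do the work, as an engineer would, in place of code of your own. Each camera call takes 0.05 s, during which the arm holds its last target.

## Working session

There is one attempt and no reset: what is moved stays moved. The work goes in short steps, each a Python script; the robot and the scene stay as the last script left them, time stands still between calls to the robot, and variables do not carry over. Pictures are saved under pics/ and viewed, and the job is handed in when it is done.

```bash
ls -la; mkdir -p pics; python3 - <<'E'
from cell import robot, grip, kin, viewer
import cv2, numpy as np
for c in("top","side"):
    im=viewer.read_camera(c); cv2.imwrite(f"pics/{c}0.png",im[:,:,::-1])
    i=viewer.camera_info(c); print(c,i)
s=robot.observe(); print(s)
E
```

```text
total 12
drwxr-xr-x  3 agent agent 4096 Dec  7 13:52 .
drwxr-xr-x 23 root  root  4096 Dec  7 13:52 ..
drwxr-xr-x  2 agent agent 4096 Dec  7 13:52 pics
top {'camera_matrix': array([[365.10424095,   0.        , 322.02533236],
       [  0.        , 365.10424095, 204.11068068],
       [  0.        ,   0.        ,   1.        ]]), 'k1': -0.058508900991335086, 'R': array([[-0.01333126, -0.9998766 ,  0.00831054],
       [-0.99795683,  0.01278536, -0.0625995 ],
       [ 0.06248552, -0.00912809, -0.99800413]]), 't': array([  34.5868821 ,  509.79299943, 1235.88152788])}
side {'camera_matrix': array([[461.25344471,   0.        , 310.97722115],
       [  0.        , 461.25344471, 199.105602  ],
       [  0.        ,   0.        ,   1.        ]]), 'k1': 0.01558954391201081, 'R': array([[ 0.95492058, -0.29680763,  0.00565034],
       [-0.18189354, -0.60003717, -0.7790187 ],
       [ 0.23460911,  0.74287322, -0.62697523]]), 't': array([-486.73050292,  176.91739549, 1085.94750704])}
{'t': 0.1, 'joints': array([-1.28301105,  0.46828945, -0.01159879,  1.60350711,  0.00597949,
        1.07139374, -0.05632142]), 'joint_velocities': array([-0.00091606, -0.00039268,  0.00118277, -0.00205194,  0.00102327,
       -0.00074381,  0.00079916]), 'joint_torque': array([ 5.59882374e-04, -5.21647382e+01, -1.24541757e-02, -2.44367999e+01,
       -5.67550433e-02,  1.41038129e-02,  4.46025399e-05]), 'tcp_pos': array([210.99388297, 614.21815467, 188.14551112]), 'tcp_rot': array([ 0.25844182,  1.55531538, -0.26089329]), 'contact_force': array([ 0.19751128, -0.734518  ,  0.20232227]), 'wrist_torque': array([-0.01778997,  0.0255403 , -0.01170081]), 'grip_width': 1.0022727789237267}
```

View pics/top0.png

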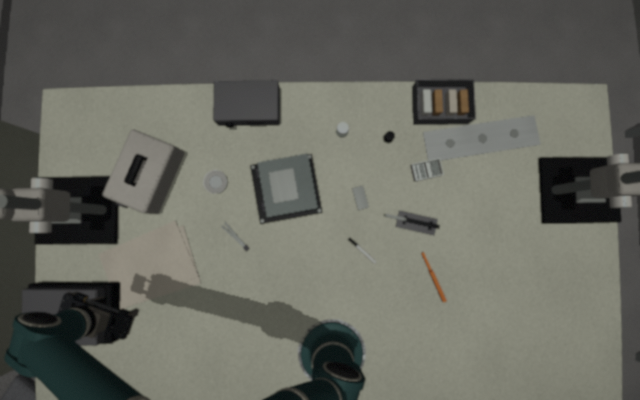

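View pics/side0.png

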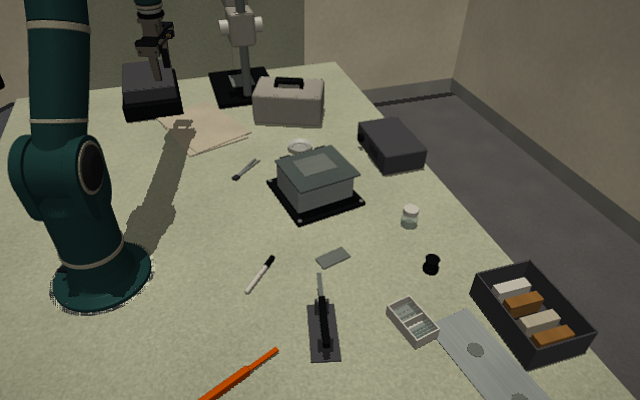

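The top view shows the robot base at (330,365), the chamber with its grey lid at (287,187), and the black pick on its rest at (412,222), blade to the left. The orange stick at (433,277) is a look-alike. Next I'll take measurements.

```bash
cat > h.py <<'E'
from cell import robot, grip, kin, viewer
import cv2, numpy as np
from scipy.spatial.transform import Rotation as Ro
def c2w(c,p):
    i=viewer.camera_info(c); return i["R"].T@(np.array(p)-i["t"])
def proj(c,X):
    i=viewer.camera_info(c); x=(i["R"]@np.array(X,float).T).T+i["t"]
    s=x[:,:2]/x[:,2:]; s=s*(1+i["k1"]*(s**2).sum(1,keepdims=True)); K=i["camera_matrix"]
    return s@K[:2,:2].T+K[:2,2]
def pix2z(c,uv,z):
    i=viewer.camera_info(c);K=i["camera_matrix"]; d=(np.array(uv,float)-K[:2,2])/K[0,0]
    s=d.copy()
    for _ in range(20): s=d/(1+i["k1"]*(s@s))
    r=i["R"].T@np.array([s[0],s[1],1]); C=-i["R"].T@i["t"]
    return C+r*(z-C[2])/r[2]
E
python3 - <<'E'
from h import *
np.set_printoptions(precision=1,suppress=True)
for c in("top","side"):
    viewer.read_camera(c)
    for n in "tub lid_hinge lid_edge seam0 seam2 seam4 pick pick_tip rest coupon marker jar".split():
        print(c,n,[(round(d["confidence"],2),c2w(c,d["at"])) for d in viewer.pinpoint(n,c)[:3]])
print(robot.observe()["t"])
for c,b in (("top",(220,130,240,130)),("side",(230,130,160,240))):
    im=viewer.read_camera(c)
    x,y,w,h=(230,140,220,110) if c=="top" else (250,130,150,110)
    cv2.imwrite(f"pics/{c}1.png",cv2.resize(im[y:y+h,x:x+w,::-1],None,fx=3.6 if c=="top" else 5,fy=3.6 if c=="top" else 5,interpolation=cv2.INTER_CUBIC))
    if c=="side":cv2.imwrite("pics/side2.png",cv2.resize(im[265:375,290:360,::-1],None,fx=5,fy=5,interpolation=cv2.INTER_CUBIC))
E
```

```text
top tub []
top lid_hinge [(0.85, array([554.5, 223. ,  94. ]))]
top lid_edge [(0.93, array([583.8,  57.6,  97.6]))]
top seam0 [(0.46, array([ 471.2, -184.4,   49.7]))]
top seam2 [(0.46, array([ 471.2, -184.4,   49.7]))]
top seam4 [(0.46, array([ 471.2, -184.4,   49.7]))]
top pick [(0.71, array([ 230.4, -360.8,    2.9])), (0.46, array([ 440.9, -292.6,   48.5]))]
top pick_tip [(0.71, array([ 335.3, -312.7,    6.5])), (0.47, array([ 471.1, -183.1,   46.3]))]
top rest [(0.82, array([ 441.6, -296.9,    0.9]))]
top coupon [(0.61, array([ 533.7, -103.8,   -2.5]))]
top marker [(0.43, array([ 350.5, -108.9,   -2.6]))]
top jar [(0.52, array([766.1, -44. ,  -4. ]))]
side tub [(0.62, array([565.9, 150.6,  -2.7])), (0.51, array([547.6,  68. ,  91.3]))]
side lid_hinge [(0.65, array([547.3, 218.8,  96.9])), (0.36, array([ 441. , -300.2,   48.5]))]
side lid_edge [(0.8, array([583.4,  50.3, 102. ]))]
side seam0 [(0.95, array([548. ,  68.8,  88.5])), (0.87, array([639.3,  82.4,  88.7])), (0.84, array([607.6,  81.5,  92.7]))]
side seam2 [(0.95, array([548. ,  68.8,  88.5])), (0.87, array([639.3,  82.4,  88.7])), (0.84, array([607.6,  81.5,  92.7]))]
side seam4 [(0.95, array([548. ,  68.8,  88.5])), (0.87, array([639.3,  82.4,  88.7])), (0.84, array([607.6,  81.5,  92.7]))]
side pick [(0.82, array([ 230.2, -368.2,    7.4])), (0.76, array([ 441.7, -300. ,   49.6])), (0.37, array([565.5, 149.4,  -2.8]))]
side pick_tip [(0.72, array([ 338.8, -319.3,    9.3])), (0.53, array([591.2, 395.8,  -4.3])), (0.34, array([548.6,  69.5,  91.3]))]
side rest [(0.68, array([ 443.7, -298.3,   -1.5]))]
side coupon [(0.9, array([ 529. , -109.1,    0.3]))]
side marker [(0.57, array([ 348.6, -112.8,    2.9]))]
side jar [(0.91, array([764.8, -47.5,   3.7])), (0.53, array([606.5,  83.4,  92.3])), (0.5, array([595. , 393.3,  -5.5]))]
1.4
```

View pics/top1.png

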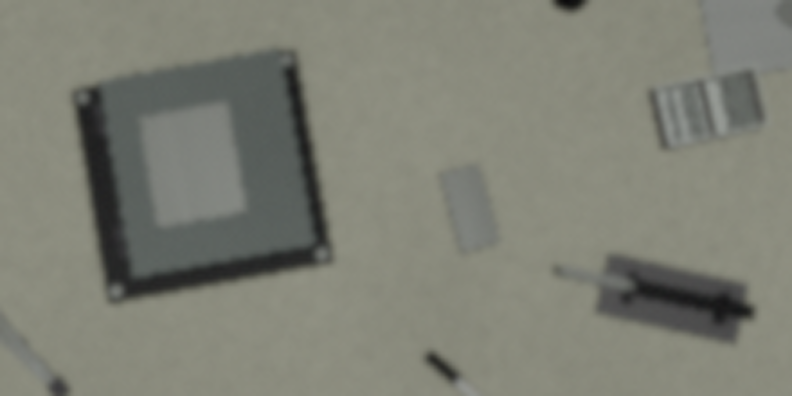

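View pics/side1.png

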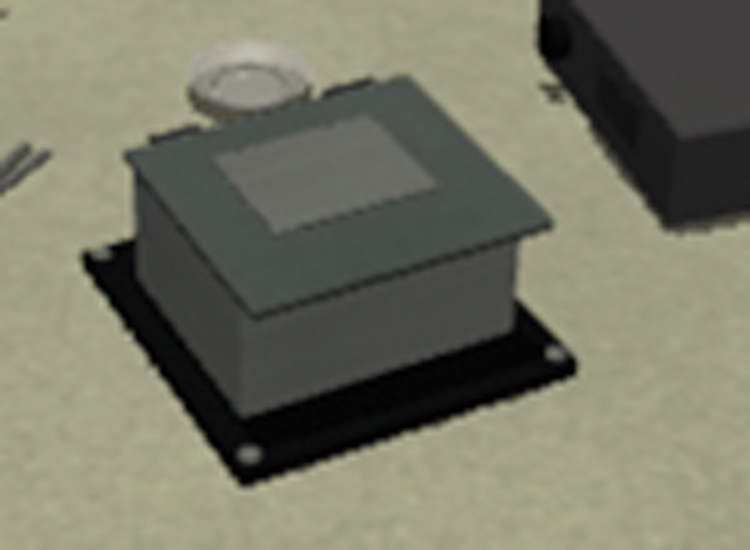

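View pics/side2.png

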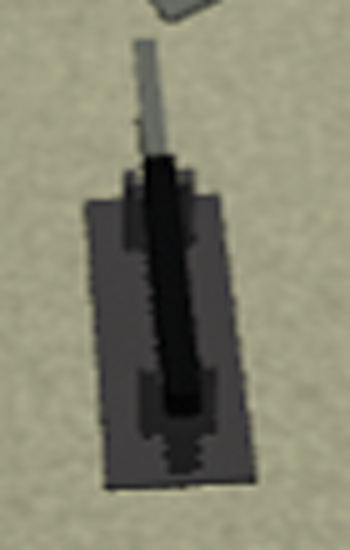

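```bash
cat > fit.py <<'E'
from h import *
from scipy.optimize import least_squares
np.set_printoptions(precision=2,suppress=True)
S=lambda u,v:(250+u/5-.4,130+v/5-.4); T=lambda u,v:(230+u/3.6-.36,140+v/3.6-.36); S2=lambda u,v:(290+u/5-.4,265+v/5-.4)
L=-95;R=70
tub=[("side",S(258,318),(L,90,100)),("side",S(553,222),(L,-90,100)),("side",S(125,155),(R,90,103)),("side",S(408,77),(R,-90,103)),
("side",S(245,485),(-110,105,1)),("side",S(578,372),(-110,-105,3)),
("top",T(72,92),(110,-105,12)),("top",T(293,50),(-110,-105,12)),("top",T(332,260),(-110,105,12)),("top",T(110,300),(110,105,12))]
def run(obs,x0):
    def f(p):
        c,s=np.cos(p[2]),np.sin(p[2]); r=[]
        for cam,uv,X in obs:
            W=[[p[0]+c*X[0]-s*X[1],p[1]+s*X[0]+c*X[1],X[2]]]
            r+=list(proj(cam,W)[0]-uv)
        return np.array(r)
    q=least_squares(f,x0,loss="soft_l1")
    print(q.x,np.degrees(q.x[2])); print(f(q.x).reshape(-1,2).T)
    return q.x
pk=[("side",S2(145,40),(120,0,51.5)),("side",S2(159,156),(50,0,58)),("side",S2(183,415),(-65,0,50)),
("side",S2(87,203),(70,30,6)),("side",S2(218,196),(70,-30,6)),("side",S2(257,482),(-70,-30,6)),("side",S2(107,488),(-70,30,3)),
("top",T(557,270),(120,0,51.5)),("top",T(753,311),(-65,0,55)),("top",T(612,254),(70,-30,6)),("top",T(748,284),(-70,-30,6)),("top",T(598,313),(70,30,6)),("top",T(738,342),(-70,30,6))]
if __name__=="__main__":
    for o,x0 in((tub,[565,150,1.76]),(pk,[441,-296,1.31])):
        run(o,x0); 
        for c in("top","side"): run([a for a in o if a[0]==c],x0)
E
python3 fit.py
```

```text
[566.71 151.03   1.75] 100.06054028364167
[[-0.54  0.72 -0.28 -0.36 -0.2   0.59 -0.19  0.76  1.29 -0.06]
 [-0.41  0.03 -1.29 -1.27  0.46 -0.41 -0.59 -0.7   0.34  1.24]]
[566.86 152.53   1.75] 99.9906495011227
[[-0.59  0.37  0.83 -0.54]
 [-0.67 -0.7   0.35  1.17]]
[566.25 149.46   1.75] 100.17891271761349
[[-0.44  0.81 -0.33 -0.41 -0.09  0.68]
 [ 0.01  0.33 -0.91 -0.99  0.91 -0.1 ]]
[ 441.66 -302.74    1.34] 76.61152261363095
[[ 0.05 -0.01  0.24 -0.47  0.52  0.29 -0.18  2.04  1.62  0.17  1.45  0.5
   0.8 ]
 [-0.15 -0.4  -1.99 -0.94 -0.92 -0.97  0.44  0.18  0.83 -0.24  0.21  0.29
   1.  ]]
[ 443.15 -298.88    1.35] 77.2652928286692
[[ 0.8   0.51 -1.09  0.3  -0.57 -0.17]
 [ 0.14  0.18 -0.45 -0.44  0.12  0.38]]
[ 440.95 -304.37    1.33] 76.46799290098897
[[ 0.11 -0.03  0.08 -0.48  0.55  0.16 -0.37]
 [ 0.44  0.26 -1.17 -0.32 -0.25 -0.12  1.23]]
```

```bash
cat >> h.py <<'E'
TUB=np.array([566.6,151.0]); TY=np.radians(100.1)
PK=np.array([441.7,-300.5]); PY=np.radians(76.7)
def rot(a,sgn=1):
    "tool down, pick yaw a"
    x=np.array([0,0,-1.]); y=sgn*np.array([-np.sin(a),np.cos(a),0]); 
    return Ro.from_matrix(np.c_[x,y,np.cross(x,y)]).as_rotvec()
def tubw(tx,ty,z):
    c,s=np.cos(TY),np.sin(TY); return np.array([TUB[0]+c*tx-s*ty,TUB[1]+s*tx+c*ty,z])
E
python3 - <<'E'
from h import *
np.set_printoptions(precision=2,suppress=True)
for sg in(1,-1):
    for p,a in(((*PK,160),PY),((*PK,30),PY),(tubw(-196,60,70),TY),(tubw(-196,-60,70),TY),(tubw(-163,-60,172),TY)):
        print(sg,p,kin.ik(np.array(p),rot(a,sg)))
E
```

```text
1 (np.float64(441.7), np.float64(-300.5), 160) [-0.42  0.67  1.36  1.97 -0.74  1.13 -2.13]
1 (np.float64(441.7), np.float64(-300.5), 30) [-0.36  1.02  1.34  2.05 -1.15  1.14 -1.85]
1 [541.9  -52.48  70.  ] [-0.87  0.92  1.34  2.01 -1.02  1.14 -2.02]
1 [660.04 -31.44  70.  ] [-0.78  1.08  1.33  1.71 -1.1   1.3  -2.15]
1 [654.25   1.05 172.  ] [-0.84  0.89  1.34  1.66 -0.89  1.34 -2.31]
-1 (np.float64(441.7), np.float64(-300.5), 160) [-0.08  0.36  0.76  1.95 -0.31  0.94  0.6 ]
-1 (np.float64(441.7), np.float64(-300.5), 30) [ 0.11  0.55  0.54  2.03 -0.43  0.68  0.69]
-1 [541.9  -52.48  70.  ] [-0.42  0.5   0.58  1.99 -0.39  0.77  0.56]
-1 [660.04 -31.44  70.  ] [-0.38  0.66  0.54  1.69 -0.41  0.9   0.5 ]
-1 [654.25   1.05 172.  ] [-0.5   0.54  0.63  1.64 -0.35  1.07  0.41]
```

```bash
python3 - <<'E'
from h import *
np.set_printoptions(precision=2,suppress=True)
o=robot.observe(); 
robot.servo_line(o["tcp_pos"]+[0,0,130],feed=250)
robot.movep(np.array([*PK,230.]),rot(PY,-1))
robot.servo_line(np.array([*PK,120.]),feed=150)
o=robot.observe(); print(o["t"],o["tcp_pos"],o["joints"],o["contact_force"])
for c in("top","side"):
    im=viewer.read_camera(c); cv2.imwrite(f"pics/{c}3.png",im[:,:,::-1])
E
```

```text
6.3583 [ 442.19 -301.    120.67] [-0.1   0.44  0.8   1.99 -0.41  0.88  0.69] [ 0.3  -0.09 -0.43]
```

View pics/side3.png

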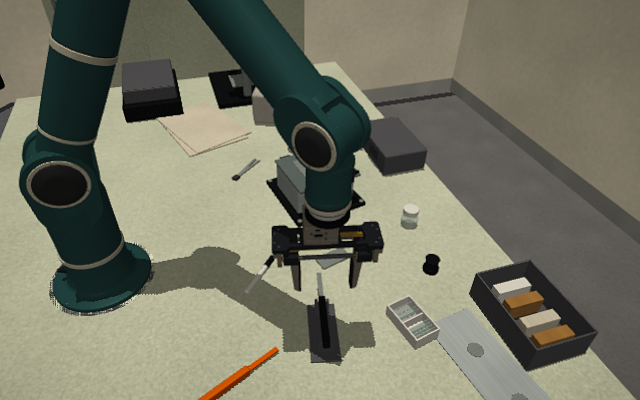

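The open fingers at (296,285) and (355,285) straddle the pick handle at (323,325). I'll go down, grip and lift.

```bash
python3 - <<'E'
from h import *
np.set_printoptions(precision=2,suppress=True)
robot.servo_line(np.array([*PK,30.]),feed=80)
o=robot.observe(); print(o["tcp_pos"],o["contact_force"])
print(grip(0.0,60))
o=robot.observe(); print(o["t"],o["tcp_pos"],o["grip_width"],o["grip_width"]*92,o["contact_force"])
robot.servo_line(np.array([*PK,110.]),feed=60)
o=robot.observe(); print(o["t"],o["tcp_pos"],o["grip_width"],o["contact_force"])
for c in("top","side"):
    im=viewer.read_camera(c); cv2.imwrite(f"pics/{c}4.png",im[:,:,::-1])
    for n in("pick","pick_tip"): print(c,n,[(round(d["confidence"],2),c2w(c,d["at"])) for d in viewer.pinpoint(n,c)[:3]])
    im=im[:,:,::-1]
    if c=="side":cv2.imwrite("pics/side4c.png",cv2.resize(im[220:340,250:400],None,fx=5,fy=5,interpolation=cv2.INTER_CUBIC))
E
```

```text
[ 442.07 -300.74   30.46] [-0.72 -0.78  0.63]
False
8.9417 [ 441.77 -300.5    30.  ] 0.13491834304693412 12.412487560317938 [ 0.57  0.9  -0.2 ]
10.425 [ 441.43 -300.36  109.63] 0.1263871165031965 [0.24 0.08 0.4 ]
top pick [(0.68, array([ 440.32, -292.85,  128.32]))]
top pick_tip [(0.52, array([ 470.38, -183.54,  128.3 ])), (0.25, array([ 623.95, -334.93,    5.34]))]
side pick [(0.64, array([ 226.4 , -366.21,    8.32])), (0.62, array([ 441.15, -300.97,  129.61]))]
side pick_tip [(0.97, array([ 340.34, -320.69,    7.75]))]
```

View pics/side4c.png

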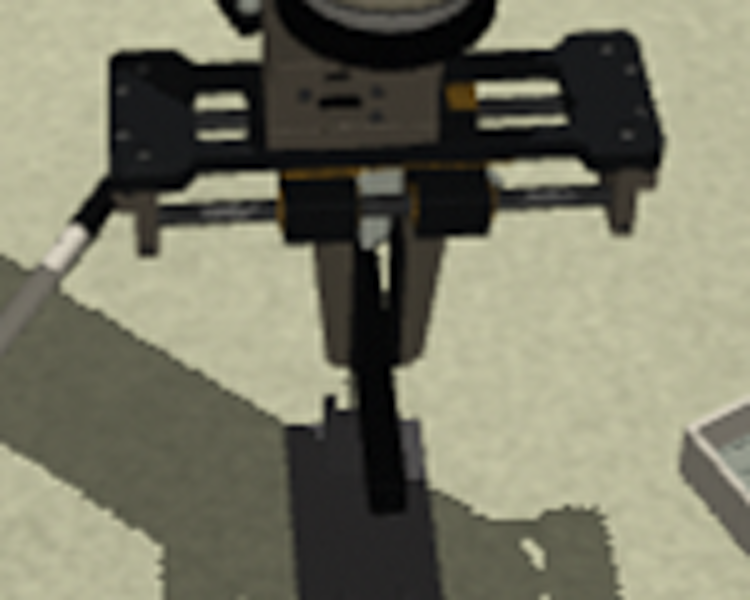

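View pics/top4.png

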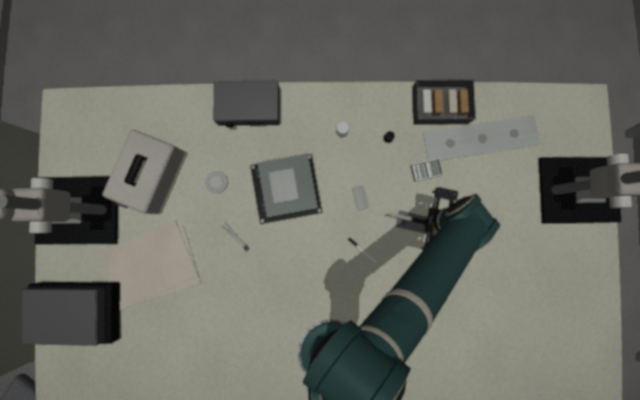

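The pick is gripped and level: tip z about 128, expected 128.6. Next I'll go to a standoff 60 mm outside seam0 and compare tip and lid in the same pictures.

```bash
python3 - <<'E'
from h import *
np.set_printoptions(precision=2,suppress=True)
robot.servo_line(np.array([*PK,150.]),feed=100)
robot.movep(tubw(-236,60,150),rot(TY,-1))
robot.servo_line(tubw(-236,60,70),feed=80)
o=robot.observe(); print(o["t"],o["tcp_pos"]-tubw(-236,60,70),o["contact_force"])
print("exp tip",tubw(-116,60,89), "tcp",o["tcp_pos"])
for c in("top","side"):
    im=viewer.read_camera(c); im=im[:,:,::-1]
    for n in("pick","pick_tip","lid_edge","lid_hinge"): print(c,n,[(round(d["confidence"],2),c2w(c,d["at"])) for d in viewer.pinpoint(n,c)[:3]])
    y,x=(150,240) if c=="top" else (150,260)
    print(proj(c,[tubw(-116,60,91.5),tubw(-95,90,100),tubw(-95,-90,100)])-[x,y])
    cv2.imwrite(f"pics/{c}5.png",cv2.resize(im[y:y+100,x:x+130],None,fx=6,fy=6,interpolation=cv2.INTER_CUBIC))
E
```

```text
13.3583 [ 0.45 -0.1   0.48] [-0.28 -0.48 -1.14]
exp tip [527.87  26.28  89.  ] tcp [549.37 -91.96  70.48]
top pick [(0.52, array([ 226.17, -360.25,    2.91]))]
top pick_tip [(0.66, array([530.18,  26.33,  85.24])), (0.56, array([ 334.95, -312.46,    6.98]))]
top lid_edge [(0.76, array([584.19,  60.12,  98.43]))]
top lid_hinge [(0.66, array([555.66, 223.31,  96.16]))]
[[82.66 47.17]
 [78.   57.37]
 [67.54  2.69]]
side pick [(0.5, array([550.53, -93.01,  91.25]))]
side pick_tip [(0.94, array([ 337.71, -318.69,    9.14])), (0.71, array([525.7 ,  23.44,  86.43]))]
side lid_edge [(0.81, array([580.91,  52.78, 101.51]))]
side lid_hinge [(0.66, array([549.28, 219.1 ,  96.46]))]
[[ 54.94  46.69]
 [ 40.66  42.81]
 [100.9   24.03]]
```

View pics/side5.png

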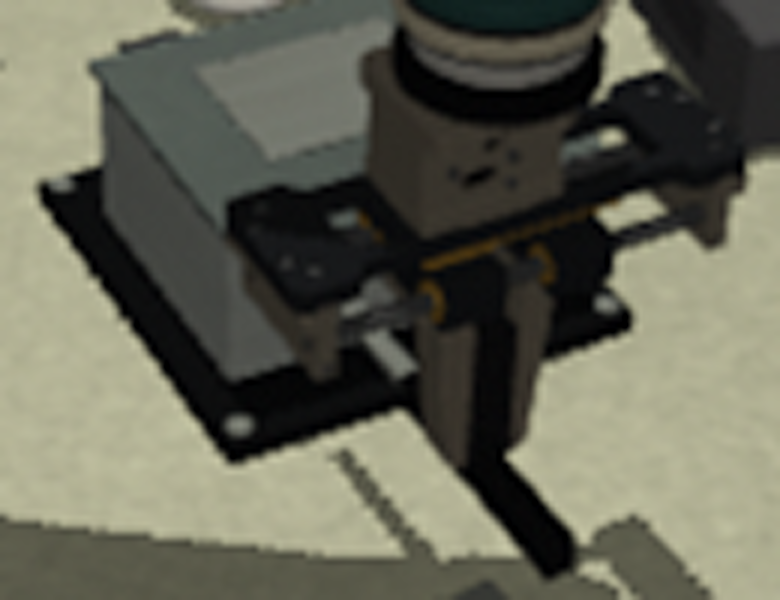

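View pics/top5.png

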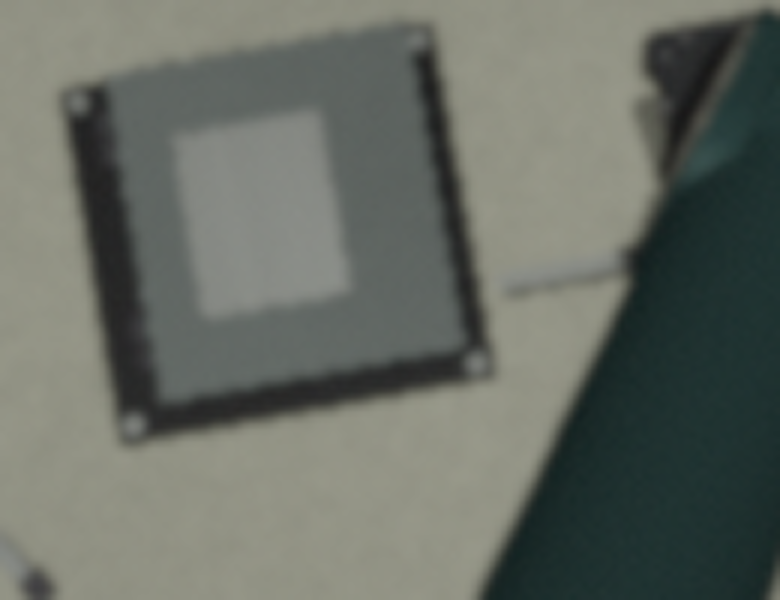

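The tip measures tub x of about -116.5 mm and y of 59 mm, averaged over the two cameras relative to the lid edge. The plan was -116 and 60, so I'll enter slowly and watch the force.

```bash
python3 - <<'E'
from h import *
np.set_printoptions(precision=2,suppress=True)
for tx in(-216,-206,-200,-196):
    robot.servo_line(tubw(tx,60,70),feed=25)
    o=robot.observe(); print(tx,round(o["t"],2),o["tcp_pos"]-tubw(tx,60,70),o["contact_force"])
robot.hold(0.3)
print(tubw(-76,60,89))
for c in("top","side"):
    im=viewer.read_camera(c); im=im[:,:,::-1]
    for n in("pick_tip","lid_edge"): print(c,n,[(round(d["confidence"],2),c2w(c,d["at"])) for d in viewer.pinpoint(n,c)[:3]])
    y,x=(150,240) if c=="top" else (150,260)
    cv2.imwrite(f"pics/{c}6.png",cv2.resize(im[y:y+100,x:x+130],None,fx=6,fy=6,interpolation=cv2.INTER_CUBIC))
E
```

```text
-216 14.81 [ 0.03 -0.19  0.04] [-0.65 -0.35 -0.31]
-206 15.36 [0.01 0.11 0.01] [ 0.91 -0.59 -0.23]
-200 15.75 [-0.01  0.2  -0.01] [0.56 0.36 0.34]
-196 16.06 [-0.02  0.26 -0.01] [ 0.12 -0.38 -0.29]
[520.86  65.66  89.  ]
top pick_tip [(0.68, array([766.32, -43.06,  -3.45])), (0.63, array([522.31,  66.58,  89.49])), (0.57, array([ 337.57, -314.39,    7.86]))]
top lid_edge [(0.82, array([580.71,  57.55,  95.93]))]
side pick_tip [(0.77, array([517.58,  65.05,  87.08])), (0.57, array([541.07, -55.38,  91.31]))]
side lid_edge []
```

View pics/side6.png

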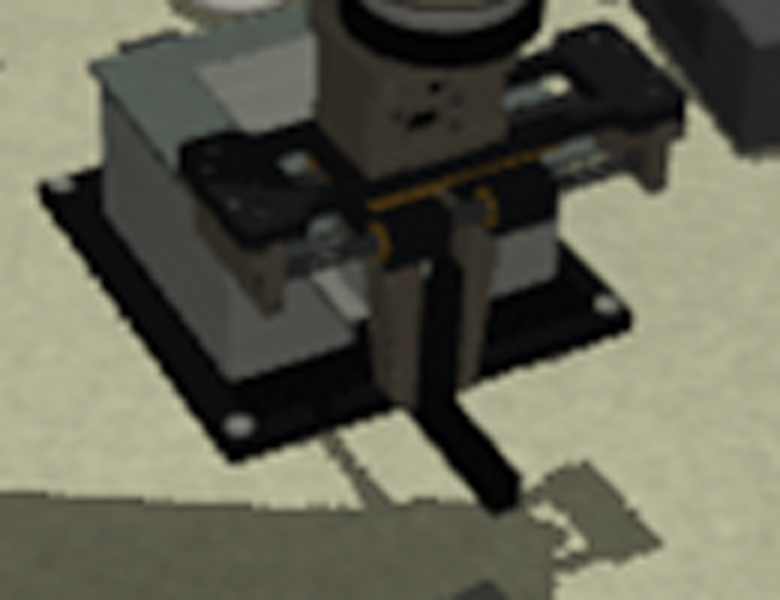

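View pics/top6.png

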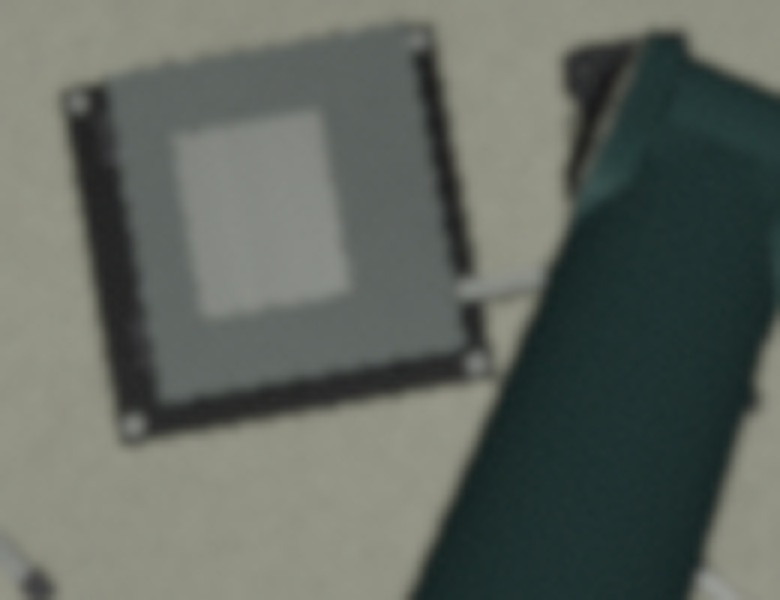

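The blade at (460,290) is under the still-shut lid with no contact force, and the relative measurement puts the tip 19 mm inside the lip, as planned. Now the traverse.

```bash
python3 - <<'E'
from h import *
np.set_printoptions(precision=2,suppress=True)
for ty in(45,30,15,0,-15,-30,-45,-60):
    robot.servo_line(tubw(-196,ty,70),feed=25)
    if ty%30==0: robot.hold(0.25)
    o=robot.observe(); print(ty,round(o["t"],2),o["tcp_pos"]-tubw(-196,ty,70),o["contact_force"])
    if np.linalg.norm(o["contact_force"])>4: print("STOP"); break
for c in("top","side"):
    im=viewer.read_camera(c); im=im[:,:,::-1]
    for n in("pick_tip","lid_edge"): print(c,n,[(round(d["confidence"],2),c2w(c,d["at"])) for d in viewer.pinpoint(n,c)[:3]])
    y,x=(130,240) if c=="top" else (130,260)
    cv2.imwrite(f"pics/{c}7.png",cv2.resize(im[y:y+100,x:x+130],None,fx=6,fy=6,interpolation=cv2.INTER_CUBIC))
print(tubw(-76,-60,89))
E
```

```text
45 17.41 [-0.14 -0.08 -0.09] [-0.35  0.11 -1.29]
30 18.41 [-0.11 -0.01 -0.01] [ 0.71 -0.15 -0.65]
15 19.16 [-0.17 -0.05 -0.1 ] [-0.61 -0.61 -0.03]
0 20.16 [-0.12 -0.01  0.02] [ 0.88  0.47 -0.1 ]
-15 20.91 [-0.16 -0.11 -0.11] [ 0.01  0.63 -0.8 ]
-30 21.91 [-0.11  0.02 -0.01] [-0.5   0.22 -0.42]
-45 22.66 [-0.15 -0.06 -0.11] [ 0.13  0.53 -0.39]
-60 23.66 [-0.08 -0.02  0.05] [ 0.33 -0.58 -0.66]
top pick_tip [(0.76, array([ 335.16, -313.25,    8.2 ]))]
top lid_edge [(0.79, array([585.91,  58.41,  99.46])), (0.5, array([ 534.74, -103.88,   -2.96]))]
side pick_tip [(0.84, array([ 341.9 , -318.7 ,    9.58])), (0.56, array([636.73,  81.49,  86.39]))]
side lid_edge [(0.71, array([584.33,  54.65, 100.05]))]
[639.   86.7  89. ]
```

View pics/side7.png

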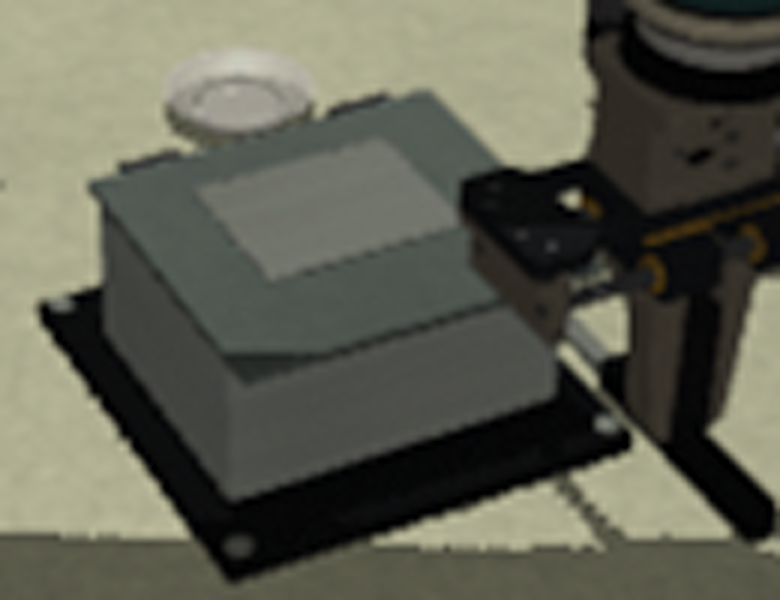

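View pics/top7.png

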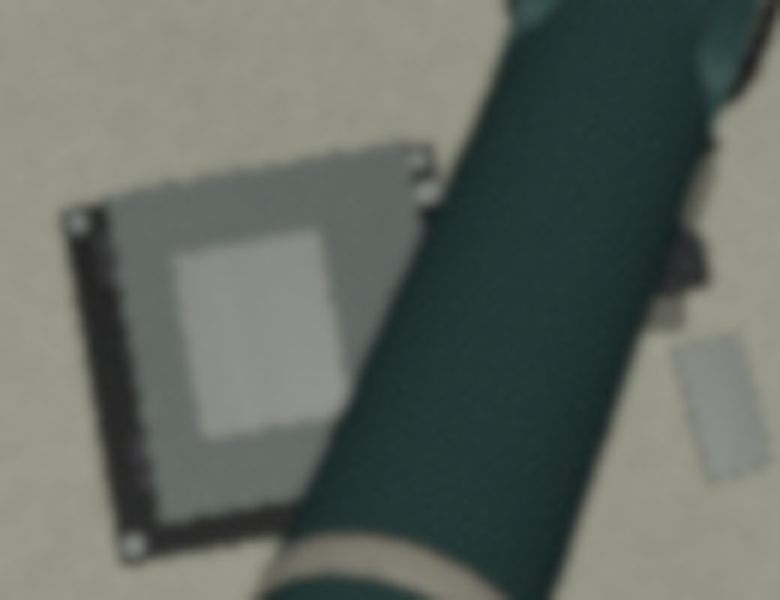

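The tip is at the far end (639,87) and the lid's free edge is still seated along (245,380) to (500,305); the dark triangle at its near corner is shadow. Forces stayed at noise level. Next I'll lift along an arc around the hinge.

```bash
python3 - <<'E'
from h import *
np.set_printoptions(precision=2,suppress=True)
r=147
for d in range(0,41,4):
    th=np.radians(d)
    p=tubw(70-r*np.cos(th)-120,-60,97+r*np.sin(th)-21.5)
    robot.servo_line(p,feed=30)
    o=robot.observe(); print(d,round(o["t"],2),o["tcp_pos"]-p,o["contact_force"])
    if np.linalg.norm(o["contact_force"])>8: print("STOP"); break
robot.hold(0.5)
for c in("top","side"):
    im=viewer.read_camera(c); im=im[:,:,::-1]
    for n in("pick_tip","lid_edge","lid_hinge","pick"): print(c,n,[(round(d["confidence"],2),c2w(c,d["at"])) for d in viewer.pinpoint(n,c)[:3]])
    y,x=(130,240) if c=="top" else (100,250)
    cv2.imwrite(f"pics/{c}8.png",cv2.resize(im[y:y+120,x:x+150],None,fx=5,fy=5,interpolation=cv2.INTER_CUBIC))
print(robot.observe()["grip_width"])
E
```

```text
0 24.29 [ 0.24 -0.14  0.38] [ 0.65 -0.94 -1.2 ]
4 24.78 [0.01 0.03 0.09] [-0.01 -0.24 -2.18]
8 25.27 [ 0.07 -0.2   0.21] [ 0.68  0.62 -3.4 ]
12 25.77 [ 0.08 -0.02  0.21] [ 1.09 -0.86 -1.64]
16 26.26 [0.07 0.12 0.2 ] [ 0.14 -1.36 -2.53]
20 26.75 [0.06 0.11 0.2 ] [ 0.21 -1.36 -1.07]
24 27.24 [0.06 0.15 0.22] [ 0.41 -1.02 -1.16]
28 27.73 [0.08 0.23 0.19] [ 0.27 -1.17 -0.91]
32 28.23 [0.08 0.18 0.2 ] [ 0.52 -1.11 -1.08]
36 28.72 [0.05 0.23 0.15] [-0.23 -1.38 -0.61]
40 29.21 [0.02 0.26 0.14] [-0.27 -0.58 -1.49]
top pick_tip [(0.53, array([634.49, 120.49, 185.9 ])), (0.51, array([ 337.78, -311.17,    9.95]))]
top lid_edge [(0.81, array([577.6 ,  96.16, 199.79])), (0.49, array([593.04, 397.06,   3.92]))]
top lid_hinge [(0.57, array([553.71, 221.62,  95.05]))]
top pick [(0.48, array([ 227.2 , -360.65,    3.98]))]
side pick_tip [(0.69, array([ 338.11, -317.81,    5.54])), (0.63, array([629.51, 117.69, 181.76]))]
side lid_edge [(0.7, array([576.48,  92.37, 204.66]))]
side lid_hinge [(0.77, array([549.  , 219.22,  96.17]))]
side pick [(0.62, array([651.46,  -0.17, 191.81])), (0.54, array([520.28,  62.99,  88.68])), (0.45, array([628.36, 115.27, 178.63]))]
0.12754854566463614
```

View pics/side8.png

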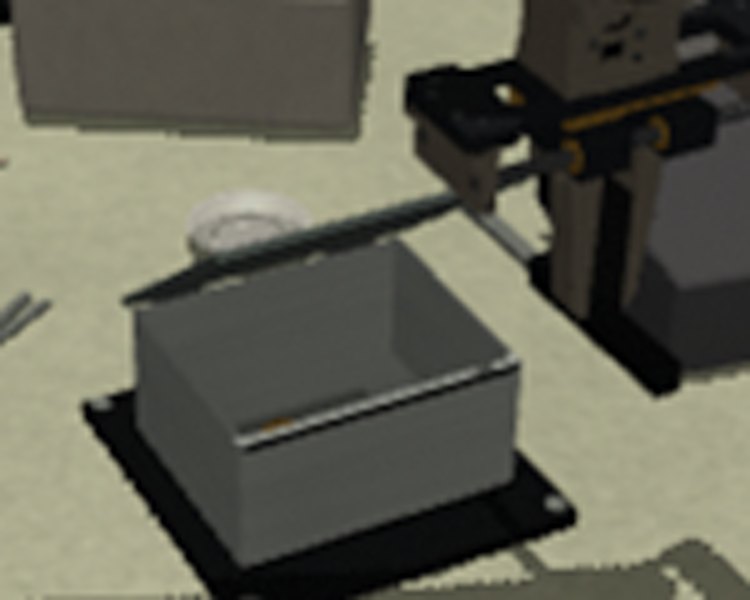

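View pics/top8.png

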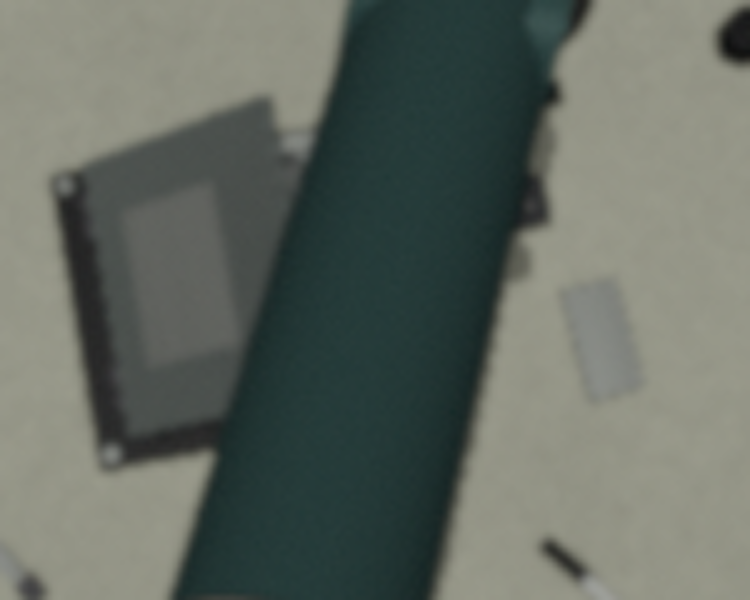

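```bash
python3 - <<'E'
from h import *
np.set_printoptions(precision=2,suppress=True)
for d in(34,36,38,40,42,44):
    t=np.radians(d); tx=70-165*np.cos(t)+6*np.sin(t)*0; z=97+165*np.sin(t)
    # top surface corners offset 6 along normal (sin,cos)
    a=tubw(tx+6*np.sin(t),-90,z+6*np.cos(t)); b=tubw(tx,-90,z); n=tubw(tx,90,z)
    print(d,(proj("top",[a,b])-[240,130])*5+2,(proj("side",[a,b,n])-[250,100])*5+2)
im=viewer.read_camera("side")[:,:,::-1]; cv2.imwrite("pics/side9.png",cv2.resize(im[120:180,260:380],None,fx=6.6,fy=6.6,interpolation=cv2.INTER_CUBIC))
print(robot.observe()["t"])
E
```

```text
34 [[282.52  93.13]
 [288.56  93.88]] [[537.41 192.84]
 [540.16 204.12]
 [228.26 291.48]]
36 [[276.26  92.55]
 [282.63  93.21]] [[534.48 182.07]
 [537.43 193.31]
 [225.18 280.12]]
38 [[269.7   92.06]
 [276.39  92.62]] [[531.37 171.36]
 [534.5  182.55]
 [221.95 268.78]]
40 [[262.84  91.66]
 [269.84  92.13]] [[528.08 160.72]
 [531.4  171.84]
 [218.58 257.48]]
42 [[255.69  91.36]
 [263.    91.73]] [[524.63 150.18]
 [528.13 161.21]
 [215.08 246.25]]
44 [[248.26  91.15]
 [255.87  91.42]] [[521.01 139.74]
 [524.69 150.67]
 [211.46 235.1 ]]
30.2583
```

View pics/side9.png

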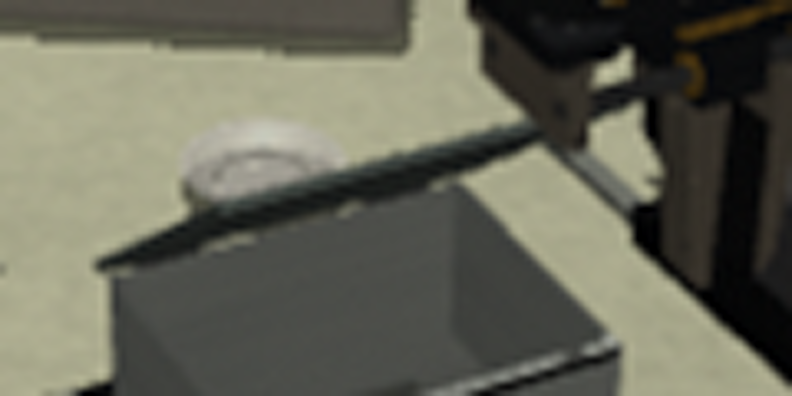

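```bash
python3 - <<'E'
from h import *
np.set_printoptions(precision=2,suppress=True)
a=viewer.read_camera("side").astype(int); robot.hold(0.8); b=viewer.read_camera("side").astype(int)
print(np.abs(a-b)[120:200,260:400].mean(),np.abs(a-b)[120:200,260:400].max())
o=robot.observe(); print(o["t"],o["contact_force"],o["grip_width"],np.abs(o["joint_velocities"]).max())
viewer.read_camera("top")
for c in("top","side"):
  for n in("coupon","jar","marker","loupe","slide_tray","dish","tweezers"): print(c,n,[c2w(c,d["at"]) for d in viewer.pinpoint(n,c)[:1]])
robot.job_done()
E
```

```text
0.5192261904761905 17
31.1583 [ 0.9  -0.97 -1.47] 0.12316984189076272 0.002140154422133858
top coupon [array([ 531.73, -102.25,   -4.17])]
top jar []
top marker []
top loupe [array([ 740.27, -208.32,   -2.06])]
top slide_tray [array([ 624.48, -333.86,    1.95])]
top dish [array([590.97, 393.88,   2.72])]
top tweezers [array([405.25, 328.41,  -2.1 ])]
side coupon [array([ 529.08, -109.14,    1.75])]
side jar [array([765.16, -46.35,   1.48])]
side marker [array([592.22, 396.79,  -2.94])]
side loupe [array([ 738.87, -215.42,    5.37])]
side slide_tray [array([ 627.15, -339.83,   -1.86])]
side dish [array([592.86, 397.8 ,  -5.66])]
side tweezers [array([403.87, 327.65,   3.03])]
the job is handed in; nothing more can be done
```

I ran the pick along the whole seam, then lifted the lid with the blade. The job is handed in with the lid held at about 39°. No verdict was reported.

- **Seam run:** the tip went from seam0 to seam4 at 25 mm/s with the lid shut. Contact forces stayed at noise level and the tool tracked its planned line to within about 0.2 mm. I did not probe the wall, so the tip's few-millimetre gap to it comes from the cameras.
- **Lid angle:** the lid corners give about 38–40° and the pinpointed edge about 38–39.5°. The pinpointed tip was 6–10 mm lower than planned, which would mean 36–37°, still inside 40 ± 6°.
- **Holding:** before hand-in the arm was still, and two pictures 0.8 s apart showed no motion. The wrist read about 1–2 N, as expected from the lid's weight. The hand should be about 7 cm clear of the lid, worked out from the dimensions rather than measured.
- **Bystanders:**
  - The coupon and jar measured where they were at the start.
  - The tray, loupe, dish and tweezers were found in both cameras, but I took no starting measurement to compare with.
  - The marker was not measured at the end: the top camera missed it and the side camera's answer was actually the dish. It looked to be in place in the top picture after the lift.

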